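# Set a glued target under the cure weight

## Robot

A 7-joint arm with a two-finger parallel gripper is mounted at the origin on a cart in front of the work surface, level with it; the furniture and walls round the work are solid. World frame = base frame: x ahead of the robot, y to its left, z up, the work surface at z = 0. Lengths are in m, angles in rad, forces in N, time in s.
With the tool pointing down it reaches from about 0.4 to 0.85 m from the base axis. Payload 10.4 kg.
Tool frame: the origin (TCP) lies on the mounting face of the last link; the fingertips stand 173 mm ahead of it and the grasp point (between the pads) lies 155 mm ahead of it (manip.tip_extent is the distance from the TCP to the fingertips, in m); z points along the fingers, y is the line along which they close (so a half turn about z gives the same grasp; the last joint's range is limited). The gripper opens to 85 mm and grips with 20 to 120 N. Pads are 22 mm wide; open, the fingers measure 114 mm over their backs; the gripper's body (76 mm by 85 mm) begins 54 mm behind the grasp point. The pads swing forward as they close: fully open they stand 13 mm farther back than shut.
Start: joints at [-1.163, 0.332, -0.065, 1.46, 0.022, 1.35, -0.088], TCP at [0.261, 0.568, 0.405] pointing down, gripper open.
Joint ranges: [-2.6, 2.6], [-0.5, 2.12], [-1.47, 1.34], [0.16, 2.42], [-1.27, 4.41], [0.06, 2.06], [-2.6, 2.6]. Speed limits (rad/s): [2.22, 2.22, 2.79, 2.79, 3.14, 3.14, 3.14].

## Interface

Orientations are given as a unit quaternion [x, y, z, w].
In Python, from workcell import manip gives the robot as it stands.
- The arm moves only by the tool move_arm, never from a script. Its argument "plan" is one flat list of numbers, 7 for each row, row after row: the turn, a rotation vector about the tool's x, y, z in rad, then the shift along the tool's x, y, z in m, then the finger opening in m, from 0 to 0.0854. In form: [ax, ay, az, dx, dy, dz, gripper, ax, ay, az, dx, dy, dz, gripper, ...]. A call has 1 to 12 rows; each row is the pose to reach, as a shift and turn from the pose commanded when the call began, along the tool's axes at that moment; what a row does not reach only later rows make up. A row lasts 1/8 s, in which the tool goes at most 62.5 mm and 10.7 degrees, less where a joint would pass 70% of its speed; a pose out of reach is approached as far as the arm can. A call with a gripper value outside its range is refused whole. The fingers move at their own pace and stop on an object; "squeeze" is the grip in N (left out, the last holds). Time passes only in rows, so rows that repeat a pose let the fingers close. It gives the time, the measured TCP pose, the force, the opening and the grip force at its end, in the units of the state.
- manip.get_obs(): the state, without advancing time (a new reading comes with each control period).
- manip.camera(name): name is "scene" or "side" or "wrist"; returns a dict with "color" (420x560x3 uint8, red, green, blue), "fx", "fy", "cx", "cy" (pixels), "dist" ([k1, k2, p1, p2, k3] as OpenCV has them; the pictures are not rectified), "cam_to_world" (4x4, takes a point from camera to world coordinates); the wrist camera has in their place "mount" (4x4, takes a point from camera to tool coordinates, whose origin is the TCP and whose axes are the flange's). Camera axes: x right, y down, z forward; pixel columns grow to the right and rows downward; lengths in m; the calibration is good to about 2 mm. A picture is of the moment at which its call begins: read the wrist's pose just before it. There is no depth.
- manip.hand_in(): hands the job in; it is judged then, once.
Trained networks look in a picture, given as the dict that the camera call returned (one of the last four; its "shot" number tells which), for a name from the list of things; names that differ only in an ending like _2 or _b are one class to them, and where a whole thing is asked for, a point or a joint stands for the part that bears it (a point fixed in the world has none). Each returns a list of dicts, best first, with "conf" (0 to 1); they miss things now and then, are a little off and sometimes report something else, mostly with a low value. They report only what shows in the picture. A call takes as long as a camera call.
- manip.look_for(picture, label): "position" ([x, y, z] in m, in the coordinates of the camera as it stood for that picture, good to about 4 mm: the middle of the surface that is visible of it).
- manip.silhouettes(picture, label): "pixels" (420x560 bool, what is visible of it).
- manip.tip_of(picture, label): "position" ([x, y, z] in m, in the coordinates of the camera as it stood for that picture, good to about 4 mm: a listed point, or the origin of a listed thing).
The state is a dict: "clock": time; "joint_pos": joint angles; "joint_velocities": joint speeds; "tau": joint torques, N m; "position": TCP position; "ee_rot": TCP orientation; "ft_force": force on the tool from outside, world axes, zero at the start; "torque": the same for the moment, N m; "grip_width": opening from 0.0 (shut) to 1.0 (fully open); "grasp_force": force on a finger pad.
Only numpy, scipy, OpenCV 4.12 (cv2) and the standard library are available. Lean on these libraries where they do the work, as an engineer would, in place of code of your own. Each camera call takes 0.05 s, during which the arm holds its last target. There are 200 camera calls.

## Task

Put the freshly glued target to cure under the clamp's weight: press the long end of the lever all the way down until the catch snaps over it and keeps the weight raised, push the loading slide fully home under the weight by its upright plate, then press down the catch's tab so that the weight sinks onto the target, and leave everything standing so. Use the fingertips only and grasp nothing; touch neither the weight nor the target itself, and leave the other things on the bench where they are.

Things in the scene. Friction and masses are not known exactly. Their poses are not given: they have to be found in the camera images.
- fixture: Fixed aluminium base (8 mm thick, 325 x 104 mm) of a dead-weight cure clamp. Along its own y: loading slide with the target at +y (robot's left), hinged weight in the middle, lever and catch at -y (y from -208 to +117 mm). Origin on the bench under the middle of the weight; x points away from the robot, z up, turned up to 0.16 rad. Lever, catch and their pads lie in its plane x = +8 mm.
- weight (a joint): Angle (rad) of the steel weight plate (72 x 48 x 18 mm, 0.7 kg, disc on top, rubber pad below), hinged at its far edge; grows as the front rises. 0 = down on nothing, 0.075 = level on the target home below it, about 0.5 = raised with the lever caught (top 72 mm above the bench). A damper makes it sink in about 0.5 s. The lever's short end lifts it by an ear on its right side.
- weight_front (a point): Middle of the weight plate's front lower edge, 77 mm from the hinge axis.
- lever (a joint): Angle (rad) of the lever, a cranked steel bar on a pin (64 mm to -y of the fixture's origin, 34 mm above the bench). 0 = at rest, long end up; grows as the long end is pressed down. About 0.60 = held under the catch, 0.66 = lowest (a stop). Short arm 30 mm, long arm 85 mm. Only the weight pushes it back up.
- lever_pad (a point): Middle of the top of the ribbed black finger pad (26 x 26 mm) near the lever's long end; press it down. At rest about 70 mm above the bench and sloping 0.5 rad, caught about 35 mm, at the stop about 31 mm; on the way it swings about 11 mm to -y. It takes about 5 N, and 10 to 15 N to snap under the catch.
- catch (a joint): Angle (rad) of the sprung catch, a steel bell crank at the -y end: its hook stands over the lever's end, its tab sticks out to -y. 0 = sprung home, 0.36 = tab fully down (a stop); it frees the lever from about 0.3. The lever's end pushes the hook aside by itself on the way down and snaps under it.
- catch_tab (a point): Middle of the top of the catch's black tab (26 mm along x by 20 mm along y), 35 mm above the bench and 184 mm to the -y side of the fixture's origin; pressed down it sinks 15 mm to the stop, with 2 to 3 N; hold it down a moment until the lever's end has risen past the hook. Nothing stands beyond it on its -y side.
- slide (a joint): Travel (m) of the loading slide toward -y, between guide rails: 0 = fully out at the left, 0.062 = home against its stop under the weight. Moves with about 2 N and stays where it is left.
- push_plate (a point): Centre of the outer (+y) face of the upright aluminium push plate at the slide's outer end: 44 mm wide (x), 6 mm thick (y), its top 38 mm above the bench, this point 28 mm above the bench. Push this face toward -y.
- target: Calibration target, a glass chart freshly glued in a white frame, 60 x 42 x 7 mm, 46 g, lying loose in the shallow pocket of the slide. Origin at the centre of its underside, 12 mm above the bench.
- gel_box: Gel box with clear lid, 54 x 52 x 14 mm, on the bench in front of the lever. To be left alone. Origin at the centre of its underside.
- tweezers: Steel tweezers, 126 mm long, on the bench behind the lever. To be left alone. Origin at the centre of its underside.
- petri: Covered clear dish, 55 mm across, 12 mm high, on the bench in front of the clamp. To be left alone. Origin at the centre of its underside.
- driver: Precision screwdriver, 114 mm long, on the bench behind the clamp. To be left alone. Origin at the centre of its underside.
- mouse: Black cordless mouse, 112 x 62 x 37 mm, in front of the keyboard. To be left alone. Origin at the centre of its underside.
- loupe: Black eye loupe, 43 mm across, 34 mm high, at the right rear. To be left alone. Origin at the centre of its underside.

How it is judged:
On the way, in this order (a step that is already met when the one before it is completed fails the run):
1. the lever is caught and the weight stays raised without the fingers on the lever (value of joint weight above 0.44 rad and contact force between the fingers and lever below 0.2 N and value of joint slide below 0.045 m), for 0.3 s.
2. the slide is home under the raised weight (value of joint slide above 0.0585 m and value of joint weight above 0.44 rad), for 0.2 s.
At the end, for the whole second after the job is handed in: The slide is home (within 3.5 mm of its stop), the target lies flat in its pocket, the weight is at rest on it (level within 0.04 rad, pressing with more than 2 N), and the catch has sprung back (value of joint slide above 0.0585 m and value of joint weight between 0.04 and 0.115 rad and contact force between weight and target above 2 N and value of joint catch below 0.06 rad and velocity of joint weight between -0.03 and 0.03 rad/s and x of target in the frame of fixture between -0.006 and 0.006 m and y of target in the frame of fixture between -0.008 and 0.008 m and z of target in the frame of fixture below 0.016 m and angle between target's own z axis and vertical below 0.08 rad); the robot touches nothing.
It fails at once if the lever, the catch's tab or the push plate was taken between the fingers ((x of the grasp point in the frame of lever_pad between -0.013 and 0.013 m and y of the grasp point in the frame of lever_pad between -0.013 and 0.013 m and z of the grasp point in the frame of lever_pad between -0.03 and 0.012 m) or (x of the grasp point in the frame of catch_tab between -0.013 and 0.013 m and y of the grasp point in the frame of catch_tab between -0.01 and 0.01 m and z of the grasp point in the frame of catch_tab between -0.03 and 0.012 m) or (x of the grasp point in the frame of push_plate between -0.022 and 0.022 m and y of the grasp point in the frame of push_plate between -0.009 and 0.003 m and z of the grasp point in the frame of push_plate between -0.03 and 0.026 m)).
It fails at once if the weight was touched by the robot (contact force between any of the fingers, the arm and weight above 0.5 N).
It fails at once if the target was touched by the robot (contact force between any of the fingers, the arm and target above 0.3 N).
It fails at once if the target left its pocket (z of target in the frame of fixture above 0.018 m or angle between target's own z axis and vertical above 0.12 rad).
It fails at once if a bystander was moved by more than 15 mm (distance of any of gel_box, tweezers, petri, driver, mouse, loupe from where it was at the start of the episode above 0.015 m).
It also fails if it takes over 58 s, if anything falls off the work surface, if the arm or the gripper's body presses on something with over 40 N, if the wrist force passes 120 N, or if a joint passes its speed limit or range.

## Working session

There is one attempt and no reset: what is moved stays moved. The work goes in short steps, Python scripts to look and compute and a tool call to move; the robot and the scene stay as the last step left them, time stands still between calls to the robot, and variables do not carry over. Pictures are saved under pics/ and viewed, at most 10 in all, crops included, and the job is handed in when it is done.

Besides the shell and the picture viewer there is one more tool, called as name(argument=value, ...) on one line, values as JSON. move_arm: Moves the arm, as the interface text tells. Its arguments: {"type":"object","properties":{"plan":{"type":"array","items":{"type":"number"}},"squeeze":{"type":"number"}},"required":["plan"]}

```bash
mkdir -p pics; cat > h.py <<'E'
import numpy as np, cv2
from scipy.spatial.transform import Rotation as R
from workcell import manip
def T_wc(p,o):
    if "cam_to_world" in p: return np.array(p["cam_to_world"])
    T=np.eye(4);T[:3,:3]=R.from_quat(o["ee_rot"]).as_matrix();T[:3,3]=o["position"];return T@np.array(p["mount"])
def shot(n,save=None):
    o=manip.get_obs();p=manip.camera(n)
    if save: cv2.imwrite("pics/"+save,p["color"][:,:,::-1])
    return p,T_wc(p,o)
def tip(p,T,l,f="tip_of"):
    r=getattr(manip,f)(p,l)
    return [(np.round((T@np.r_[d["position"],1])[:3],4).tolist(),round(d["conf"],2)) for d in r[:2]]
def st():
    o=manip.get_obs();print({k:np.round(o[k],4).tolist() for k in("clock","joint_pos","position","ee_rot","ft_force","grip_width")})
E
python3 - <<'E'
from h import *
st(); print(manip.tip_extent)
for c in("scene","side","wrist"):
    p,T=shot(c,c+"0.png"); print(c)
    for l in("fixture","lever_pad","catch_tab","push_plate","target","weight_front","gel_box","petri","tweezers","mouse"): print(l,tip(p,T,l))
E
```

```text
{'clock': 0.0, 'joint_pos': [-1.1626, 0.3329, -0.0647, 1.4609, 0.0216, 1.3498, -0.0885], 'position': [0.2609, 0.5678, 0.4039], 'ee_rot': [0.2137, 0.9769, -0.0007, -0.0001], 'ft_force': [0.3928, 0.326, -0.1071], 'grip_width': 1.0017}
0.1734
scene
fixture [([0.4912, -0.0339, -0.002], 0.77), ([0.6785, -0.013, -0.001], 0.22)]
lever_pad [([0.4819, -0.1527, 0.0705], 0.74)]
catch_tab [([0.4754, -0.2218, 0.0407], 0.59)]
push_plate [([0.5065, 0.0682, 0.0292], 0.69), ([0.568, -0.014, 0.0033], 0.52)]
target [([0.4978, 0.0218, 0.0125], 0.68)]
weight_front [([0.4562, -0.0353, 0.0229], 0.68)]
gel_box [([0.4018, -0.1525, 0.0013], 0.87)]
petri []
tweezers [([0.5312, -0.202, -0.0045], 0.55)]
mouse [([0.6804, -0.0115, -0.0018], 0.73)]
side
fixture [([0.4911, -0.038, -0.001], 0.58), ([0.4867, -0.155, 0.0654], 0.49)]
lever_pad [([0.4817, -0.1504, 0.0691], 0.83)]
catch_tab [([0.4792, -0.22, 0.0406], 0.84)]
push_plate [([0.5038, 0.07, 0.0288], 0.87)]
target [([0.4989, 0.028, 0.0103], 0.79)]
weight_front [([0.4579, -0.0316, 0.0193], 0.77), ([0.6824, -0.0079, -0.0], 0.5)]
gel_box [([0.4013, -0.1476, -0.0026], 0.62)]
petri [([0.4052, -0.0357, -0.0012], 0.94)]
tweezers [([0.5339, -0.2012, 0.0051], 0.72)]
mouse [([0.6799, -0.0053, -0.0013], 0.76), ([0.534, -0.2011, 0.0014], 0.23)]
wrist
fixture []
lever_pad []
catch_tab []
push_plate []
target []
weight_front []
gel_box []
petri []
tweezers []
mouse []
```

View pics/scene0.png

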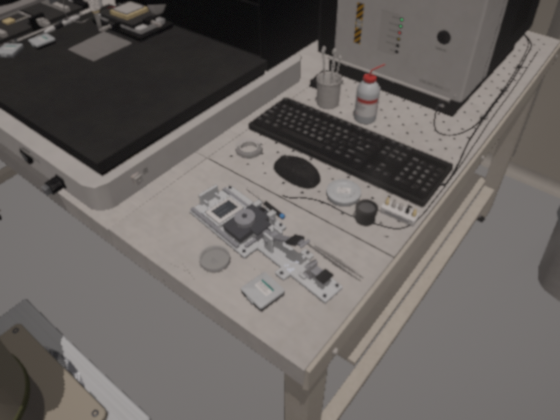

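View pics/side0.png

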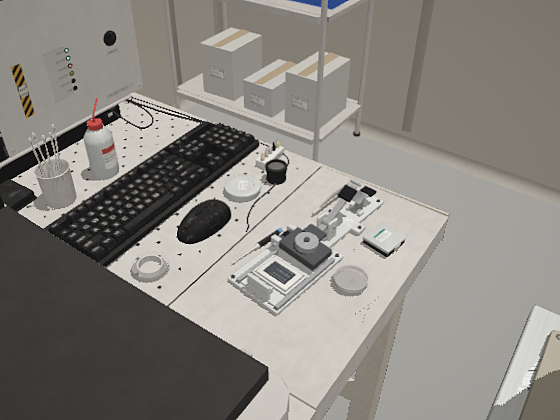

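move_arm(plan=[0,0,0.18,-0.05,-0.035,0,0,0,0,0.36,-0.1,-0.07,0,0,0,0,0.54,-0.15,-0.105,0,0,0,0,0.7,-0.2,-0.14,0,0,0,0,0.86,-0.25,-0.175,0,0,0,0,1.0,-0.305,-0.21,0,0,0,0,1.1,-0.33,-0.265,0,0,0,0,1.2,-0.355,-0.32,0,0,0,0,1.26,-0.38,-0.375,0,0,0,0,1.26,-0.405,-0.43,0,0,0,0,1.26,-0.43,-0.48,0,0,0,0,1.26,-0.451,-0.528,0,0])

```text
clock: 3.15
position: [0.4499, -0.1023, 0.4051]
ee_rot: [0.748, 0.663, 0.001, 0.0]
ft_force: [-0.0, 0.0, -1.0]
grip_width: -0.0
grasp_force: 0.0
```

```bash
python3 - <<'E'
from h import *
st()
p,T=shot("wrist","w1.png"); print(np.round(p["mount"],3))
for l in("fixture","lever_pad","catch_tab","push_plate","target","weight_front","gel_box","tweezers"): print(l,tip(p,T,l))
E
```

```text
{'clock': 3.15, 'joint_pos': [-0.5069, -0.0737, 0.6121, 1.8996, 0.0432, 1.3016, -0.0279], 'position': [0.4499, -0.1023, 0.4051], 'ee_rot': [0.7484, 0.6633, 0.0006, 0.0002], 'ft_force': [-0.0038, 0.0304, -0.9934], 'grip_width': -0.0}
[[-0.001 -0.966 -0.257  0.065]
 [ 1.    -0.001 -0.001 -0.001]
 [ 0.001 -0.257  0.966  0.031]
 [ 0.     0.     0.     1.   ]]
fixture [([0.4869, -0.037, -0.0032], 0.9)]
lever_pad [([0.4817, -0.1521, 0.0674], 0.84)]
catch_tab [([0.6561, -0.1877, 0.0034], 0.45)]
push_plate [([0.6545, -0.1877, -0.0001], 0.15)]
target [([0.4974, 0.0234, 0.0131], 0.97)]
weight_front [([0.4589, -0.0373, 0.0229], 0.93)]
gel_box [([0.4031, -0.1478, -0.0019], 0.8)]
tweezers [([0.5342, -0.2029, 0.0049], 0.76)]
```

View pics/w1.png

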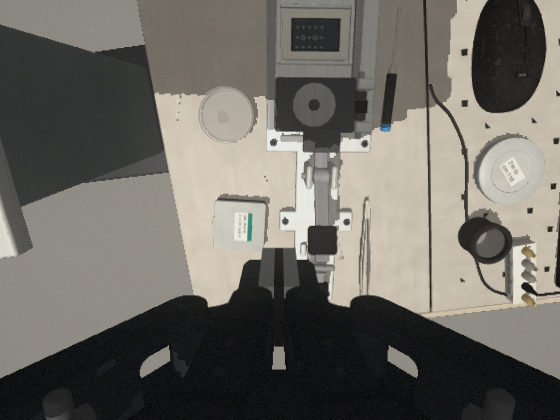

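move_arm(plan=[0,0,0,-0.022,0.019,0.03,0,0,0,0,-0.045,0.038,0.075,0,0,0,0,-0.045,0.038,0.115,0,0,0,0,-0.045,0.038,0.131,0,0,0,0,-0.045,0.038,0.131,0])

```text
clock: 4.22
position: [0.4826, -0.1488, 0.2735]
ee_rot: [0.748, 0.664, -0.0, -0.001]
ft_force: [0.7, 0.5, 0.2]
grip_width: -0.001
grasp_force: 0.0
```

```bash
python3 - <<'E'
from h import *
st()
for c in ("wrist","side"):
    p,T=shot(c,c+"2.png")
    if c=="side":
        im=p["color"][140:320,200:420,::-1]; cv2.imwrite("pics/side2c.png",cv2.resize(im,None,fx=3,fy=3,interpolation=2))
    for l in("lever_pad","catch_tab"): print(l,tip(p,T,l))
E
```

```text
{'clock': 4.225, 'joint_pos': [-0.4129, 0.2176, 0.6934, 1.9586, -0.1622, 1.0218, 0.2351], 'position': [0.4826, -0.1488, 0.2735], 'ee_rot': [0.7479, 0.6638, -0.0005, -0.0005], 'ft_force': [0.7441, 0.5417, 0.1785], 'grip_width': -0.0011}
lever_pad [([0.4828, -0.1522, 0.0672], 0.8)]
catch_tab [([0.6558, -0.1886, 0.002], 0.7)]
lever_pad [([0.4863, -0.1571, 0.0699], 0.78)]
catch_tab [([0.4832, -0.1541, 0.0692], 0.57)]
```

View pics/side2c.png

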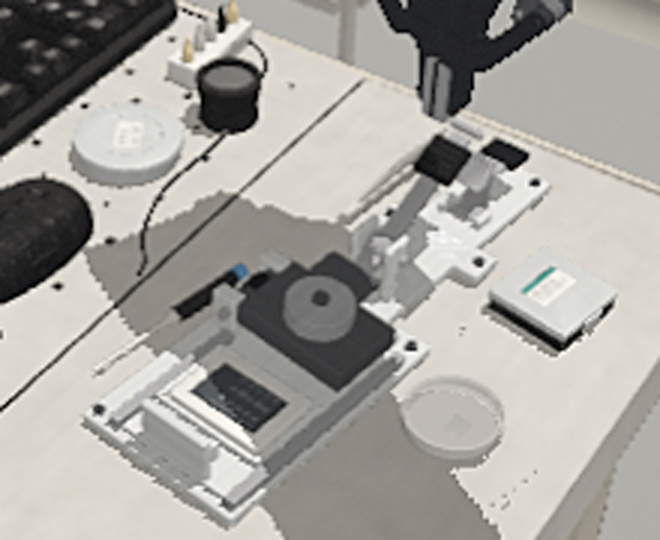

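move_arm(plan=[0,0,0,-0.001,0,0.02,0,0,0,0,-0.003,0,0.03,0,0,0,0,-0.006,0,0.04,0,0,0,0,-0.009,0,0.05,0,0,0,0,-0.011,0,0.058,0,0,0,0,-0.012,0,0.064,0,0,0,0,-0.012,0,0.068,0,0,0,0,-0.012,0,0.068,0])

```text
clock: 5.52
position: [0.4814, -0.1618, 0.2061]
ee_rot: [0.748, 0.663, 0.0, 0.0]
ft_force: [0.4, -1.0, 2.8]
grip_width: 0.001
grasp_force: 1.3
```

move_arm(plan=[0,0,0,0,0,0.002,0,0,0,0,0,0,0.003,0,0,0,0,0,0,0.003,0])

```text
clock: 5.9
position: [0.4817, -0.162, 0.2049]
ee_rot: [0.748, 0.663, 0.001, -0.0]
ft_force: [-10.0, 1.8, 32.9]
grip_width: -0.001
grasp_force: 15.9
```

```bash
python3 - <<'E'
from h import *
st()
p,T=shot("side")
cv2.imwrite("pics/side3c.png",cv2.resize(p["color"][140:320,200:420,::-1],None,fx=3,fy=3,interpolation=2))
for l in("lever_pad","catch_tab","weight_front"): print(l,tip(p,T,l))
E
```

```text
{'clock': 5.9, 'joint_pos': [-0.3391, 0.3429, 0.6585, 2.0009, -0.2715, 0.8829, 0.3447], 'position': [0.4817, -0.162, 0.2049], 'ee_rot': [0.7484, 0.6632, 0.0009, -0.0], 'ft_force': [-10.0424, 1.7587, 32.9237], 'grip_width': -0.001}
lever_pad [([0.4814, -0.166, 0.0289], 0.84)]
catch_tab [([0.4795, -0.2213, 0.0372], 0.72)]
weight_front [([0.4652, -0.0323, 0.0571], 0.65), ([0.5002, 0.0717, 0.0262], 0.31)]
```

View pics/side3c.png

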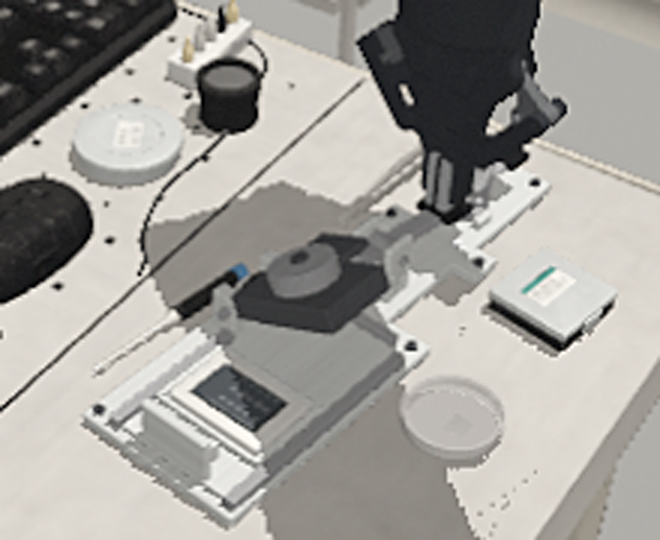

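move_arm(plan=[0,0,0,0,0,-0.003,0,0,0,0,0,0,-0.006,0,0,0,0,0,0,-0.015,0,0,0,0,0,0,-0.04,0,0,0,0,0,0,-0.07,0,0,0,0,0,0,-0.1,0,0,0,0,0,0,-0.1,0])

```text
clock: 6.98
position: [0.4818, -0.1615, 0.3049]
ee_rot: [0.748, 0.663, 0.002, 0.001]
ft_force: [0.8, 0.1, -0.5]
grip_width: 0.001
grasp_force: 0.0
```

```bash
python3 - <<'E'
from h import *
st()
for c in ("wrist","side"):
    p,T=shot(c)
    for l in("lever_pad","catch_tab","weight_front","push_plate","target"): print(l,tip(p,T,l))
E
```

```text
{'clock': 6.975, 'joint_pos': [-0.4145, 0.1775, 0.7162, 1.9234, -0.1332, 1.0836, 0.2361], 'position': [0.4818, -0.1615, 0.3049], 'ee_rot': [0.7482, 0.6635, 0.0016, 0.0012], 'ft_force': [0.7619, 0.0997, -0.5236], 'grip_width': 0.0012}
lever_pad [([0.4803, -0.166, 0.0315], 0.67)]
catch_tab []
weight_front []
push_plate []
target []
lever_pad [([0.4832, -0.1648, 0.038], 0.92)]
catch_tab [([0.476, -0.2173, 0.0395], 0.56)]
weight_front [([0.4663, -0.0359, 0.0573], 0.63)]
push_plate [([0.5028, 0.0689, 0.0295], 0.8)]
target [([0.4973, 0.0301, 0.0133], 0.58)]
```

move_arm(plan=[0,0,0,0.03,0,-0.02,0,0,0,0,0.08,-0.002,-0.02,0,0,0,0,0.13,-0.003,-0.02,0,0,0,0,0.18,-0.004,-0.02,0,0,0,0,0.225,-0.005,-0.02,0,0,0,0,0.257,-0.006,-0.02,0,0,0,0,0.257,-0.006,-0.02,0])

```text
clock: 8.45
position: [0.5059, 0.0973, 0.3225]
ee_rot: [0.747, 0.665, -0.0, -0.0]
ft_force: [-0.5, -0.7, 0.5]
grip_width: -0.002
grasp_force: 0.0
```

```bash
python3 - <<'E'
from h import *
st()
for c in ("wrist","side","scene"):
    p,T=shot(c)
    if c=="wrist": cv2.imwrite("pics/w4.png",p["color"][:,:,::-1])
    for l in("weight_front","push_plate","target"): print(l,tip(p,T,l))
E
```

```text
{'clock': 8.45, 'joint_pos': [-0.7506, 0.159, 0.5186, 1.8786, -0.0874, 1.1263, -0.3153], 'position': [0.5059, 0.0973, 0.3225], 'ee_rot': [0.7468, 0.6651, -0.0, -0.0002], 'ft_force': [-0.5146, -0.6795, 0.4628], 'grip_width': -0.0017}
weight_front []
push_plate [([0.4997, 0.0765, 0.0329], 0.95)]
target []
weight_front [([0.4664, -0.0338, 0.0545], 0.93)]
push_plate [([0.501, 0.068, 0.0262], 0.95), ([0.4897, -0.0386, -0.0015], 0.51)]
target [([0.4974, 0.0277, 0.0118], 0.77), ([0.5325, -0.2034, 0.0025], 0.43)]
weight_front [([0.4608, -0.0374, 0.061], 0.83)]
push_plate [([0.5079, 0.0703, 0.0309], 0.91)]
target [([0.4947, 0.0229, 0.0126], 0.78), ([0.4074, -0.0356, 0.0052], 0.37)]
```

View pics/w4.png

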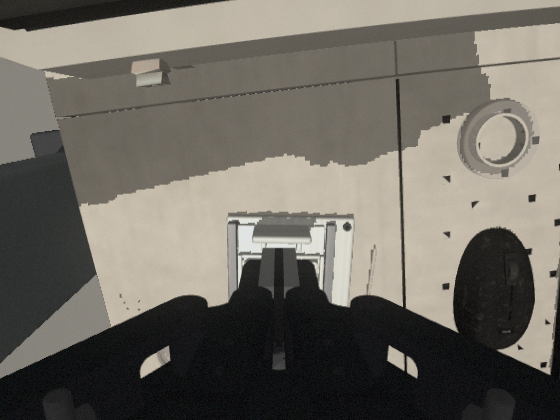

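move_arm(plan=[0,0,0,0.01,0,0.02,0,0,0,0,0.01,0,0.06,0,0,0,0,0.01,0,0.1,0,0,0,0,0.01,0,0.12,0,0,0,0,0.01,0,0.126,0,0,0,0,0.01,0,0.126,0])

```text
clock: 9.8
position: [0.5074, 0.1045, 0.197]
ee_rot: [0.748, 0.663, 0.0, 0.0]
ft_force: [-0.5, 0.8, 0.6]
grip_width: 0.002
grasp_force: 0.0
```

```bash
python3 - <<'E'
from h import *
st()
p,T=shot("side")
cv2.imwrite("pics/side5c.png",cv2.resize(p["color"][140:320,200:420,::-1],None,fx=3,fy=3,interpolation=2))
E
```

```text
{'clock': 9.8, 'joint_pos': [-0.7089, 0.348, 0.4797, 1.9732, -0.2078, 0.8674, -0.2386], 'position': [0.5074, 0.1045, 0.197], 'ee_rot': [0.7482, 0.6634, 0.0001, 0.0001], 'ft_force': [-0.4701, 0.8239, 0.5898], 'grip_width': 0.002}
```

View pics/side5c.png

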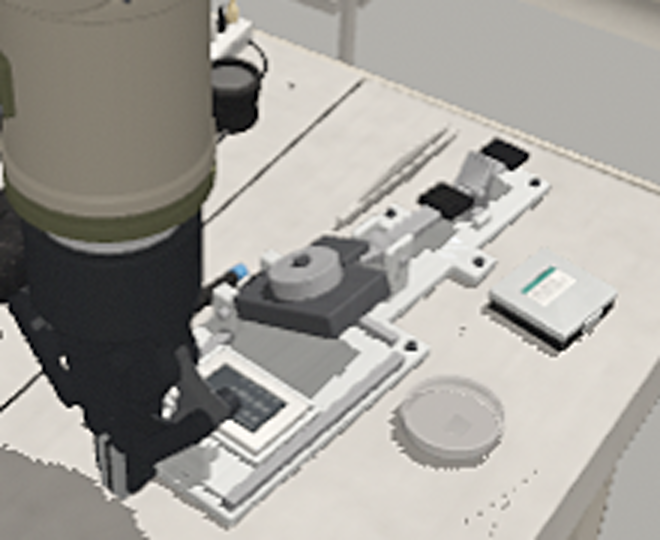

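move_arm(plan=[0,0,0,-0.006,0,0,0,0,0,0,-0.012,0,0,0,0,0,0,-0.016,0,0,0,0,0,0,-0.02,0,0,0,0,0,0,-0.024,0,0,0,0,0,0,-0.028,0,0,0,0,0,0,-0.033,0,0,0,0,0,0,-0.038,0,0,0,0,0,0,-0.043,0,0,0,0,0,0,-0.048,0,0,0,0,0,0,-0.052,0,0,0,0,0,0,-0.055,0,0,0])

```text
clock: 11.35
position: [0.5005, 0.0496, 0.1966]
ee_rot: [0.748, 0.663, -0.0, -0.0]
ft_force: [-1.0, 0.9, 0.0]
grip_width: 0.002
grasp_force: 0.6
```

```bash
python3 - <<'E'
from h import *
st()
for c in ("side","scene"):
    p,T=shot(c)
    for l in("weight_front","push_plate","target"): print(l,tip(p,T,l))
E
```

```text
{'clock': 11.35, 'joint_pos': [-0.6358, 0.3213, 0.506, 2.0124, -0.2041, 0.8565, -0.1371], 'position': [0.5005, 0.0496, 0.1966], 'ee_rot': [0.7483, 0.6634, -0.0001, -0.0001], 'ft_force': [-1.0146, 0.9429, 0.0044], 'grip_width': 0.0015}
weight_front [([0.465, -0.0344, 0.0565], 0.82), ([0.5346, -0.2017, 0.0015], 0.55)]
push_plate [([0.4979, 0.033, 0.0277], 0.88)]
target [([0.4982, -0.007, 0.0134], 0.62)]
weight_front [([0.4609, -0.0388, 0.0627], 0.85), ([0.401, -0.1482, 0.0019], 0.66)]
push_plate [([0.5022, 0.0328, 0.0275], 0.72), ([0.4901, -0.0123, 0.0148], 0.26)]
target [([0.4944, -0.0084, 0.0151], 0.61)]
```

move_arm(plan=[0,0,0,-0.004,0,0,0,0,0,0,-0.008,0,0,0,0,0,0,-0.012,0,0,0,0,0,0,-0.016,0,0,0,0,0,0,-0.019,0,0,0,0,0,0,-0.021,0,0,0,0,0,0,-0.023,0,0,0,0,0,0,-0.023,0,0,0])

```text
clock: 12.75
position: [0.4979, 0.0268, 0.1967]
ee_rot: [0.748, 0.663, -0.0, 0.0]
ft_force: [-0.3, -0.1, -0.7]
grip_width: 0.001
grasp_force: 0.0
```

move_arm(plan=[0,0,0,-0.002,0,0,0,0,0,0,-0.004,0,0,0,0,0,0,-0.005,0,0,0])

```text
clock: 13.12
position: [0.4973, 0.022, 0.1967]
ee_rot: [0.748, 0.663, 0.0, 0.0]
ft_force: [-0.1, 0.2, -0.1]
grip_width: -0.0
grasp_force: 0.6
```

```bash
python3 - <<'E'
from h import *
st()
for c in ("side","scene"):
    p,T=shot(c)
    for l in("weight_front","push_plate","target"): print(l,tip(p,T,l))
E
```

```text
{'clock': 13.125, 'joint_pos': [-0.5962, 0.3119, 0.5198, 2.026, -0.2039, 0.8529, -0.0824], 'position': [0.4973, 0.022, 0.1967], 'ee_rot': [0.7483, 0.6634, 0.0001, 0.0], 'ft_force': [-0.0529, 0.1628, -0.1128], 'grip_width': -0.0005}
weight_front [([0.4634, -0.0348, 0.0569], 0.75), ([0.6799, -0.0089, -0.0013], 0.42)]
push_plate [([0.4963, 0.0102, 0.0287], 0.68)]
target [([0.4907, -0.0351, 0.012], 0.74)]
weight_front [([0.4613, -0.0347, 0.0612], 0.87)]
push_plate [([0.4982, 0.0058, 0.027], 0.77)]
target [([0.4903, -0.0394, 0.0149], 0.62), ([0.4733, -0.2215, 0.0414], 0.42)]
```

move_arm(plan=[0,0,0,-0.001,0,0,0,0,0,0,-0.002,0,0,0,0,0,0,-0.003,0,0,0,0,0,0,-0.003,0,0,0])

```text
clock: 14.02
position: [0.4971, 0.0209, 0.1968]
ee_rot: [0.748, 0.664, 0.001, -0.001]
ft_force: [0.0, 8.6, -1.5]
grip_width: 0.002
grasp_force: 4.3
```

move_arm(plan=[0,0,0,0.005,0,0,0,0,0,0,0.02,0,0,0,0,0,0,0.035,0,-0.02,0,0,0,0,0.04,0,-0.06,0,0,0,0,0.04,0,-0.1,0,0,0,0,0.04,0,-0.13,0,0,0,0,0.0,0,-0.13,0,0,0,0,-0.05,0,-0.13,0,0,0,0,-0.1,0,-0.13,0,0,0,0,-0.15,0,-0.13,0,0,0,0,-0.19,0,-0.13,0,0,0,0,-0.2,0,-0.13,0])

```text
clock: 15.52
position: [0.4725, -0.1816, 0.3269]
ee_rot: [0.749, 0.662, -0.0, 0.0]
ft_force: [-0.2, 1.0, 0.5]
grip_width: 0.001
grasp_force: 0.0
```

```bash
python3 - <<'E'
from h import *
st()
for c in ("side","scene","wrist"):
    p,T=shot(c)
    for l in("weight_front","push_plate","target","catch_tab"): print(l,tip(p,T,l))
E
```

```text
{'clock': 15.525, 'joint_pos': [-0.4082, 0.1452, 0.7475, 1.9042, -0.108, 1.1324, 0.2563], 'position': [0.4725, -0.1816, 0.3269], 'ee_rot': [0.7495, 0.662, -0.0002, 0.0004], 'ft_force': [-0.1961, 1.021, 0.518], 'grip_width': 0.0007}
weight_front [([0.4647, -0.0326, 0.0542], 0.87)]
push_plate [([0.4958, 0.0097, 0.0271], 0.95)]
target [([0.492, -0.0356, 0.0115], 0.75)]
catch_tab [([0.4767, -0.2175, 0.0389], 0.6), ([0.567, -0.0128, 0.0027], 0.26)]
weight_front [([0.4618, -0.0366, 0.0615], 0.86)]
push_plate [([0.4977, 0.0057, 0.0276], 0.89)]
target [([0.4881, -0.0399, 0.0137], 0.7)]
catch_tab [([0.4731, -0.2236, 0.0375], 0.91), ([0.4602, -0.036, 0.0572], 0.3)]
weight_front []
push_plate []
target []
catch_tab [([0.4705, -0.2215, 0.0365], 0.84)]
```

move_arm(plan=[0,0,0,-0.02,0.004,0,0,0,0,0,-0.042,0.008,0.03,0,0,0,0,-0.042,0.008,0.07,0,0,0,0,-0.042,0.008,0.1,0,0,0,0,-0.042,0.008,0.108,0,0,0,0,-0.042,0.008,0.108,0])

```text
clock: 17.02
position: [0.476, -0.2222, 0.219]
ee_rot: [0.748, 0.663, -0.0, -0.0]
ft_force: [0.7, -0.1, 0.9]
grip_width: -0.001
grasp_force: 0.0
```

```bash
python3 - <<'E'
from h import *
st()
p,T=shot("scene")
cv2.imwrite("pics/sc6.png",cv2.resize(p["color"][180:320,180:380,::-1],None,fx=4,fy=4,interpolation=2))
p,T=shot("side")
cv2.imwrite("pics/side6c.png",cv2.resize(p["color"][120:270,280:420,::-1],None,fx=4,fy=4,interpolation=2))
E
```

```text
{'clock': 17.025, 'joint_pos': [-0.2639, 0.3693, 0.7167, 1.9509, -0.3004, 0.929, 0.4817], 'position': [0.476, -0.2222, 0.219], 'ee_rot': [0.7483, 0.6634, -0.0001, -0.0], 'ft_force': [0.6964, -0.1084, 0.8991], 'grip_width': -0.0007}
```

View pics/side6c.png

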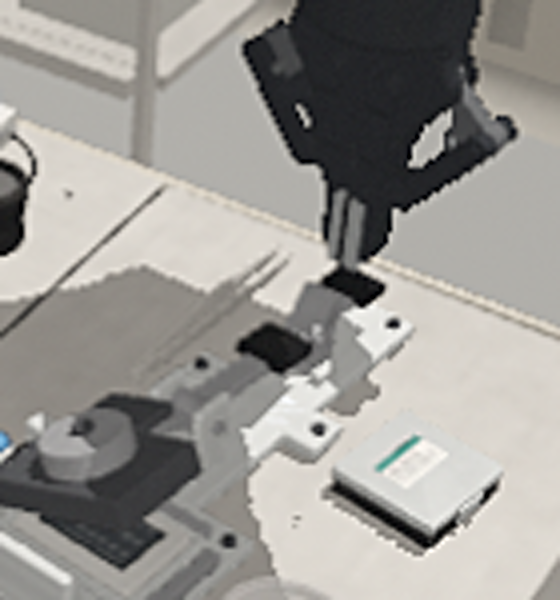

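View pics/sc6.png

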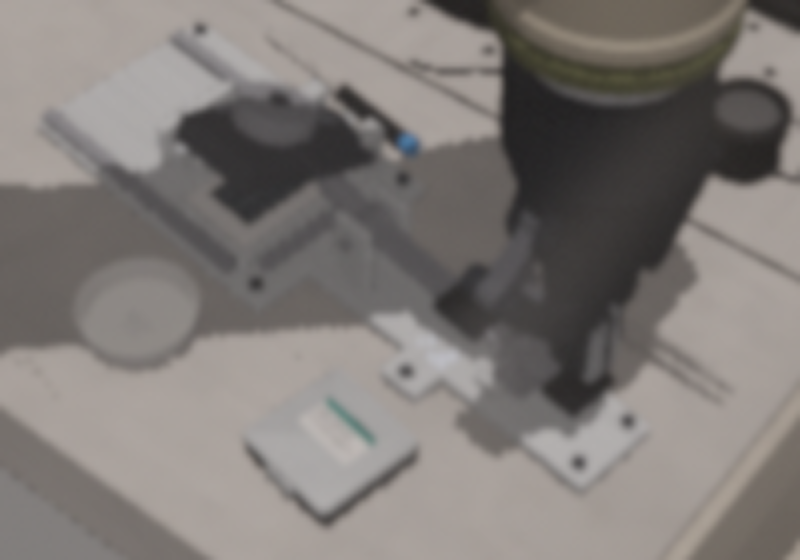

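move_arm(plan=[0,0,0,-0.004,0,0.004,0,0,0,0,-0.004,0,0.01,0,0,0,0,-0.004,0,0.016,0,0,0,0,-0.004,0,0.021,0,0,0,0,-0.004,0,0.025,0,0,0,0,-0.004,0,0.027,0,0,0,0,-0.004,0,0.027,0])

```text
clock: 18.0
position: [0.4757, -0.229, 0.1944]
ee_rot: [0.749, 0.662, 0.0, 0.002]
ft_force: [-11.1, -4.4, 37.1]
grip_width: -0.002
grasp_force: 18.0
```

```bash
python3 - <<'E'
from h import *
st()
p,T=shot("side")
for l in("weight_front","lever_pad","target","catch_tab"): print(l,tip(p,T,l))
E
```

```text
{'clock': 18.0, 'joint_pos': [-0.2294, 0.416, 0.6955, 1.9592, -0.3412, 0.8805, 0.5213], 'position': [0.4757, -0.229, 0.1944], 'ee_rot': [0.7491, 0.6625, 0.0004, 0.002], 'ft_force': [-11.1246, -4.4199, 37.1194], 'grip_width': -0.0017}
weight_front [([0.4589, -0.0296, 0.0291], 0.67)]
lever_pad [([0.4848, -0.1576, 0.0615], 0.71), ([0.5709, -0.0142, 0.0032], 0.21)]
target [([0.4909, -0.0329, 0.012], 0.44)]
catch_tab [([0.4735, -0.2288, 0.0231], 0.73), ([0.4828, -0.1602, 0.0626], 0.42)]
```

move_arm(plan=[0,0,0,0,0,-0.002,0,0,0,0,0,0,-0.002,0,0,0,0,0,0,-0.002,0,0,0,0,0,0,-0.002,0,0,0,0,-0.003,0,-0.008,0,0,0,0,-0.005,0,-0.016,0,0,0,0,-0.008,0,-0.03,0,0,0,0,-0.01,0,-0.06,0,0,0,0,-0.01,0,-0.1,0,0,0,0,-0.01,0,-0.13,0,0,0,0,-0.01,0,-0.13,0])

```text
clock: 19.62
position: [0.4747, -0.2365, 0.3243]
ee_rot: [0.748, 0.663, 0.001, 0.002]
ft_force: [0.2, -0.3, -0.5]
grip_width: 0.004
grasp_force: 0.0
```

```bash
python3 - <<'E'
from h import *
st()
for c in ("side","scene"):
    p,T=shot(c)
    if c=="side": cv2.imwrite("pics/side7c.png",cv2.resize(p["color"][140:320,200:420,::-1],None,fx=3,fy=3,interpolation=2))
    for l in("weight_front","lever_pad","target","catch_tab","push_plate"): print(l,tip(p,T,l))
E
```

```text
{'clock': 19.625, 'joint_pos': [-0.316, 0.2224, 0.7866, 1.8508, -0.1748, 1.1343, 0.412], 'position': [0.4747, -0.2365, 0.3243], 'ee_rot': [0.7482, 0.6634, 0.0015, 0.0016], 'ft_force': [0.1554, -0.3262, -0.4539], 'grip_width': 0.0037}
weight_front [([0.4577, -0.0358, 0.0243], 0.87)]
lever_pad [([0.4835, -0.1579, 0.0668], 0.96), ([0.406, -0.0375, 0.0012], 0.3)]
target [([0.4909, -0.0343, 0.0136], 0.55)]
catch_tab [([0.4758, -0.2165, 0.0402], 0.88)]
push_plate [([0.497, 0.0074, 0.0278], 0.6)]
weight_front [([0.4544, -0.038, 0.0311], 0.88), ([0.4972, 0.0071, 0.0288], 0.23)]
lever_pad [([0.4792, -0.1576, 0.0699], 0.82)]
target [([0.4872, -0.0373, 0.0144], 0.45)]
catch_tab [([0.5003, 0.0059, 0.0286], 0.6), ([0.4747, -0.222, 0.0395], 0.58)]
push_plate [([0.4965, 0.0072, 0.0317], 0.88), ([0.5277, -0.2031, -0.0032], 0.68)]
```

View pics/side7c.png

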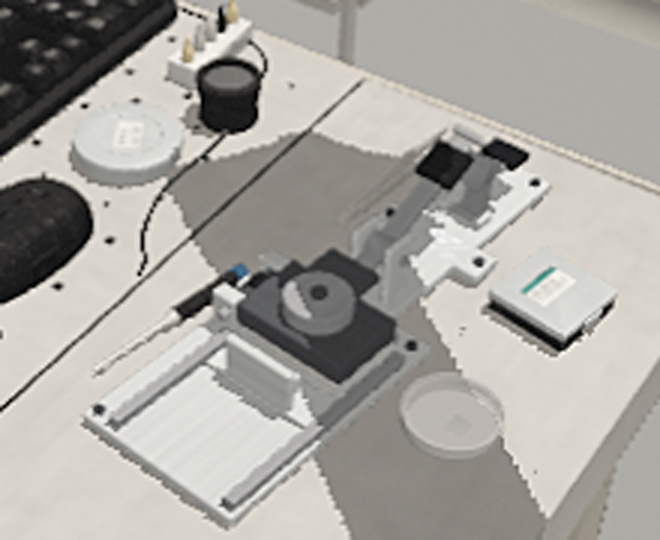

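The picture shows the weight level on the target near (320,310). The slide is home with its plate near (265,370), the lever is back up, and the catch is home near (500,153).

```bash
python3 -c "
from workcell import manip
print(manip.hand_in())"
```

```text
the job is handed in; nothing more can be done
None
```

I handed the job in with the weight level on the target, the slide home, the catch sprung back and the arm clear; the hand-in returned no verdict, so the pass is unconfirmed.

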